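Fetch the rear test plug from a crowded hook

TASK

Two test plugs hang one behind the other on a hook by the cable tester. First move the front one (rectangular) to the empty hook of the other stand and leave it hanging there, then take the round one that was behind it and stand it upright, with its whole foot on the orange board.

Things in the scene. Friction and masses are not known exactly. Their poses are not given: they have to be found in the camera images.
- front_plug: Grey plug, box body 34 (x) x 60 (y) x 36 mm high, 0.16 kg. Origin: centre of underside. On top a black D-handle in its y-z plane: 48 wide (y), 10 thick (x), bars at the sides 7; opening 34 wide, 36 to 82 above origin, crossbar 82 to 92. Hangs by the crossbar near the tip of a hook like the spare one (same size, height) that points along the plug's -x; origin 34-46 mm short of that hook's end.
- rear_plug: Grey plug, round body 48 mm across, 36 high, 0.16 kg; origin and D-handle as on front_plug. Hangs on the same hook behind it, the hook pointing along this plug's -x too; its origin 93-101 mm from that hook's end, 36-44 mm from the post's axis. Undersides of both hang 43 above the bench. (A like round plug standing loose on the bench is not meant.)
- spare_stand: Fixed stand with the empty hook. Origin on the bench under the hook's middle. Hook: level flat bar 12 mm wide (y), 8 thick, top face 125 above origin, from a 14 mm square post at x=+70 (140 high) to its free end at x=-67, which points along -x, towards the robot within 0.3 rad. Lip at the free end 6 thick, rising 12 above the bar. Base plate 170 x 90, 10 high. The full stand is alike.
- board: Orange board, flat, fixed on the bench, 200 (x) x 160 (y) x 8 mm thick, empty. Origin: centre of its underside; top 8 mm above it, z up.
Things that resemble listed ones, but are neither listed nor needed, are in the scene too. What is shaped like the rear_plug but red or yellow is not meant.

How it is judged:
By the outcome, as a careful person would: the job done as asked, in the order asked, and still so for the second after the job is handed in, with the robot touching nothing.
It also fails if it takes over 69 s, if anything falls off the work surface, if the arm or the gripper's body presses on something with over 40 N, if the wrist force passes 120 N, or if a joint passes its speed limit or range.

ROBOT

A 6-joint arm with a two-finger parallel gripper is mounted at the origin on the work surface. World frame = base frame: x ahead of the robot, y to its left, z up, the work surface at z = 0. Lengths are in m, angles in degrees, forces in N, time in s.
With the tool pointing down it reaches from about 0.4 to 0.825 m from the base axis. Payload 7 kg.
Tool frame: the origin (TCP) lies at the centre of the arm's flange, where the gripper is bolted on; the fingertips stand 178 mm ahead of it and the grasp point (between the pads) lies 159 mm ahead of it (r.tips_ahead is the z of the fingertips in the tool frame, in m); z points along the fingers, y is the line along which they close (so a half turn about z gives the same grasp; the last joint's range is limited). The gripper opens to 88 mm and grips with 3 to 60 N. Pads are 19 mm wide; open, the fingers measure 130 mm over their backs; the gripper's body (78 mm by 193 mm) begins 47 mm behind the grasp point.
Start: joints at [93.054, 20.546, 0.682, 0, -70.136, -16.507], TCP at [0.157, 0.656, 0.405] pointing down, gripper open.
Joint ranges: [-176.03, 176.03], [-82.01, 121.73], [-58.28, 71.71], [-173.87, 95.51], [-174.79, -0.11], [-173.66, 173.66]. Speed limits (degrees/s): [136.94, 136.94, 172.46, 180, 180, 180].

INTERFACE

Orientations are given as [roll, pitch, yaw] about the fixed x, y, z axes, in that order (R = Rz(yaw) Ry(pitch) Rx(roll)).
In Python, from plant import r gives the robot as it stands. The module is installed in compiled form; this text tells all that it offers.
- The arm moves only by the shell command python3 -m pendant 'ROWS' [FORCE]. ROWS is JSON, a list that holds one entry, the list of rows, each a list of 7 numbers: the shift along the tool's x, y, z in m, then the turn, a rotation vector about the tool's x, y, z in degrees, then the gripper command: -1 is shut, 1 is fully open, values between are in proportion. A call has 1 to 5 rows; each row is the pose to reach, as a shift and turn from the pose commanded when the call began, along the tool's axes at that moment; what a row does not reach only later rows make up. A row lasts 1/10 s, in which the tool goes at most 50 mm and 8.59 degrees, less where a joint would pass 70% of its speed; a pose out of reach is approached as far as the arm can. A call with a gripper value outside its range is refused whole. The fingers move at their own pace and stop on an object; FORCE is the grip in N (left out, the last holds). Time passes only in rows, so rows that repeat a pose let the fingers close. It gives the time, the measured TCP pose, the force, the opening and the grip force at its end, in the units of the state.
- r.get_state(): the state, without advancing time (a new reading comes with each control period).
- r.capture(name): name is "scene" or "top"; returns the picture (480x640x3 uint8, red, green, blue); there is no depth.
- r.camera_params(name): a dict with "fx", "fy", "cx", "cy" (pixels), "R" (3x3) and "t" (3): a world point X has camera coordinates R X + t. Camera axes: x right, y down, z forward; pixel columns grow to the right and rows downward; lengths in m; the calibration is good to about 2 mm. A picture is of the moment at which its call begins. camera_params takes no time and is no camera call.
- r.close_job(): hands the job in; it is judged then, once.
The state is a dict: "time_s": time; "joints": joint angles; "qd": joint speeds; "joint_torque": joint torques, N m; "tcp_pos": TCP position; "eef_rot": TCP orientation; "contact_force": force on the tool from outside, world axes, zero at the start; "moment": the same for the moment, N m; "gripper_width": finger opening in m; "gripper_force": force on a finger pad.
Only numpy, scipy, OpenCV 4.12 (cv2) and the standard library are available. Lean on these libraries where they do the work, as an engineer would, in place of code of your own. Each camera call takes 0.05 s, during which the arm holds its last target. There are 200 camera calls.

## Working session

There is one attempt and no reset: what is moved stays moved. The work goes in short steps, Python scripts to look and compute and a shell command to move; the robot and the scene stay as the last step left them, time stands still between calls to the robot, and variables do not carry over. Pictures are saved under pics/ and viewed, at most 10 in all, crops included, and the job is handed in when it is done.

```bash
mkdir -p pics; python3 - <<'E'
from plant import r
import cv2
for n in("scene","top"):
    cv2.imwrite(f"pics/{n}0.png",r.capture(n)[:,:,::-1]); p=r.camera_params(n); print(n,p)
print(r.get_state())
E
```

```text
scene {'fx': 497.2248783697115, 'fy': 497.2248783697115, 'cx': 322.2552008257391, 'cy': 234.61764217910365, 'R': array([[ 0.8644564 ,  0.50211604, -0.0243847 ],
       [ 0.24318791, -0.46014691, -0.85388785],
       [-0.43997133,  0.73221875, -0.51988549]]), 't': array([-0.52235337, -0.08458523,  1.1957982 ])}
top {'fx': 531.7374376792951, 'fy': 531.7374376792951, 'cx': 319.2797809738758, 'cy': 237.0019842231579, 'R': array([[ 0.02343837, -0.99900328, -0.03798799],
       [-0.98253862, -0.01600325, -0.18536922],
       [ 0.18457653,  0.04166942, -0.9819344 ]]), 't': array([0.0055887 , 0.59482806, 0.81385379])}
{'time_s': 0.1, 'joints': array([ 9.30543211e+01,  2.05880280e+01,  6.40332441e-01, -1.72126509e-02,
       -7.01356848e+01, -1.65085546e+01]), 'qd': array([ 0.00725532, -0.1979697 ,  0.07527423,  0.05382953, -0.02248343,
        0.0039134 ]), 'joint_torque': array([-1.05126692e-03, -5.84159374e+01,  2.93751580e+01,  7.01555014e+00,
        1.01749896e-02, -4.35217908e-05]), 'tcp_pos': array([0.15699584, 0.6563232 , 0.40381991]), 'eef_rot': array([ 1.79915458e+02, -8.18047568e-03, -1.34600880e+01]), 'contact_force': array([ 0.10511569, -0.86167492,  0.35210108]), 'moment': array([0.0247491 , 0.03274651, 0.020841  ]), 'gripper_force': 0.0, 'gripper_width': 0.08778830410190597}
```

View pics/scene0.png

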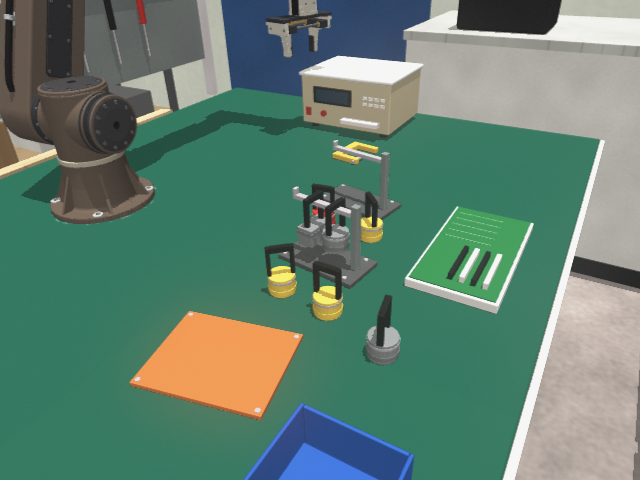

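View pics/top0.png

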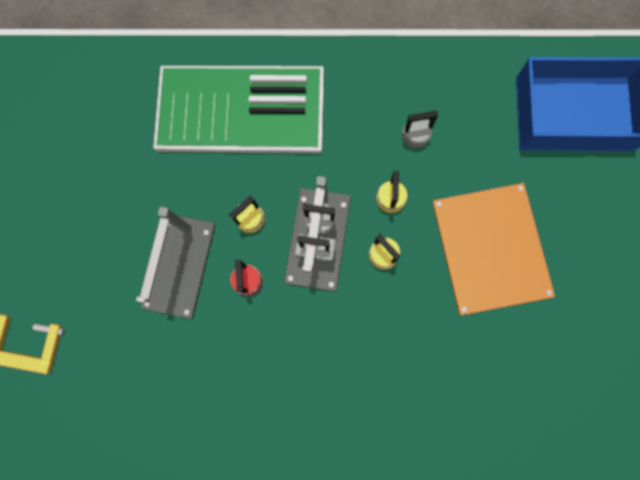

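The scene camera shows the full stand at about (330,230) with a grey box plug in front and a grey round plug behind. The spare stand is behind it at about (360,175). The top camera shows:
- the full stand's hook from (321,182) to (309,268), handles at about (313,242) and (319,212)
- the spare hook from (163,212) to (143,300)
- the board at about (493,248)

Lookalikes in the top view: loose grey round plug (418,128), red (245,280), yellow (250,215), (392,195) and (385,253). I choose the two grey plugs on the hook between (321,182) and (309,268).

```bash
cat > h.py <<'E'
import numpy as np,cv2
from plant import r
def ray(n,uv,z):
    p=r.camera_params(n);R=np.array(p["R"]);c=-R.T@p["t"]
    d=R.T@np.array([(uv[0]-p["cx"])/p["fx"],(uv[1]-p["cy"])/p["fy"],1])
    return c+d*(z-c[2])/d[2]
def pix(n,X):
    p=r.camera_params(n);q=np.array(p["R"])@np.asarray(X)+p["t"]
    return np.array([p["fx"]*q[0]/q[2]+p["cx"],p["fy"]*q[1]/q[2]+p["cy"]])
E
python3 - <<'E'
from h import *
im=cv2.imread("pics/top0.png"); hsv=cv2.cvtColor(im,cv2.COLOR_BGR2HSV)
m=cv2.inRange(hsv,(5,150,150),(16,255,255));c=max(cv2.findContours(m,0,2)[0],key=cv2.contourArea)
q=cv2.boxPoints(cv2.minAreaRect(c)); w=np.array([ray("top",u,.008) for u in q]);print("board",q.round(1).tolist(),w.round(4).tolist(),w.mean(0),np.linalg.norm(np.diff(w,axis=0),axis=1))
# bright hook bars
m=cv2.inRange(hsv,(0,0,125),(180,60,255))
for nm,(x0,y0,x1,y1) in dict(full=(296,170,335,275),spare=(130,203,180,308)).items():
    s=np.zeros_like(m);s[y0:y1,x0:x1]=m[y0:y1,x0:x1]
    rows=[(y,np.flatnonzero(s[y])) for y in range(y0,y1)]
    print(nm,[(y,int(a.min()),int(a.max())) for y,a in rows if len(a)][::3])
a=cv2.resize(im[165:325,130:350],None,fx=3.6,fy=3.6,interpolation=cv2.INTER_CUBIC)
cv2.imwrite("pics/crop0.png",a)
E
```

```text
board [[433.20001220703125, 203.0], [525.2999877929688, 181.10000610351562], [552.5999755859375, 295.70001220703125], [460.5, 317.6000061035156]] [[0.6667, -0.1767, 0.008], [0.708, -0.3359, 0.008], [0.5105, -0.3713, 0.008], [0.471, -0.2186, 0.008]] [ 0.58905678 -0.2756222   0.008     ] [0.16445009 0.2006908  0.15767971]
full [(176, 318, 322), (179, 316, 325), (182, 316, 324), (185, 321, 323), (189, 315, 323), (192, 314, 324), (195, 303, 324), (198, 300, 323), (201, 301, 323), (204, 313, 328), (212, 310, 316), (215, 309, 329), (218, 310, 329), (221, 309, 320), (224, 305, 327), (227, 308, 329), (230, 309, 326), (233, 300, 317), (236, 308, 317), (239, 328, 334), (242, 329, 334), (245, 296, 334), (248, 296, 334), (251, 296, 333), (254, 296, 333), (257, 304, 332), (260, 304, 313), (263, 303, 313), (266, 302, 312), (269, 302, 311)]
spare [(207, 160, 165), (210, 159, 167), (213, 158, 166), (216, 163, 164), (219, 159, 167), (222, 159, 168), (225, 158, 170), (228, 157, 166), (231, 156, 165), (234, 155, 165), (237, 155, 164), (240, 154, 163), (243, 153, 162), (246, 152, 162), (249, 152, 161), (252, 151, 160), (255, 150, 159), (258, 149, 158), (261, 148, 158), (264, 148, 157), (267, 147, 156), (270, 146, 155), (273, 145, 155), (276, 144, 154), (279, 144, 153), (282, 143, 152), (285, 142, 151), (288, 141, 151), (291, 141, 150), (294, 140, 149), (297, 136, 148), (300, 136, 145), (303, 143, 149), (306, 144, 149)]
```

View pics/crop0.png

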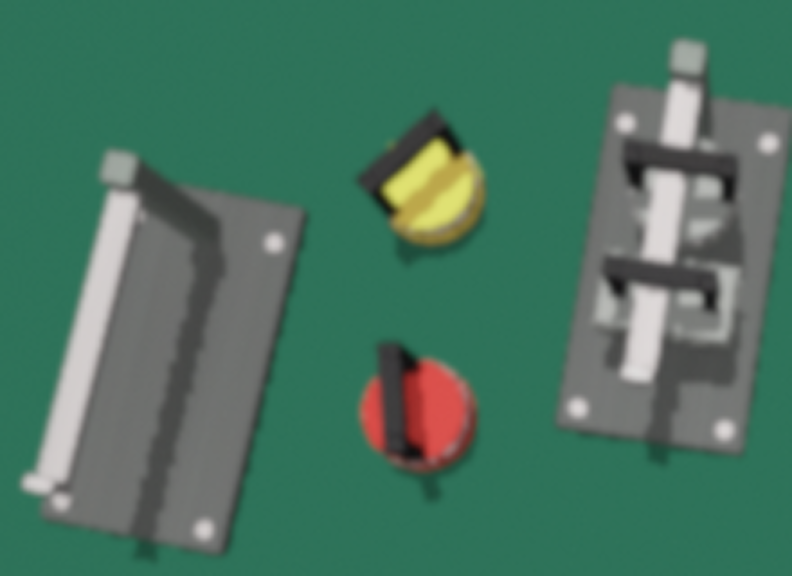

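The crop confirms the choice: the grey box plug is in front at crop (665,275) and the grey round one behind at (682,160), both on the right-hand hook. The left hook is empty. Next I work out the geometry and the tool targets.

```bash
python3 - <<'E'
from h import *
def P(n,c,z): return ray(n,(130+c[0]/3.6-.36,165+c[1]/3.6-.36),z)
s=r.get_state();print(s["tcp_pos"],s["eef_rot"])
for nm,post,lip,b1,b2 in (("full",(688,57),(637,375),(319,192),(308.5,260)),("spare",(119,168),(38,483),(161.5,228),(145.5,291))):
    p=P("top",post,.14);l=P("top",lip,.137);a=ray("top",b1,.125);b=ray("top",b2,.125)
    yaw=lambda d:np.degrees(np.arctan2(d[1],d[0]))
    print(nm,"post",p.round(4),"lip",l.round(4),"len",np.linalg.norm(p[:2]-l[:2]),"(134)","yaws",yaw(p-l),yaw(a-b),"bar",a.round(4),b.round(4))
    # predicted scene pixels of post & lip tops
    print(pix("scene",p).round(1),pix("scene",l).round(1))
for c in ((661,270),(681,158)): 
    q=P("top",c,.135); print("crossbar",q.round(4),pix("scene",q).round(1))
E
python3 - <<'E'
import cv2
im=cv2.imread("pics/scene0.png")
cv2.imwrite("pics/crop1.png",cv2.resize(im[130:290,250:420],None,fx=3.6,fy=3.6,interpolation=cv2.INTER_CUBIC))
E
```

```text
[0.15699584 0.6563232  0.40381991] [ 1.79915458e+02 -8.18047568e-03 -1.34600880e+01]
full post [0.6653 0.0137 0.14  ] lip [0.5316 0.0315 0.137 ] len 0.13484455867798423 (134) yaws -7.587539873450172 -7.161901455203842 bar [0.6515 0.0166 0.125 ] [0.5464 0.0298 0.125 ]
[355.5 205.8] [294.9 187.4]
spare post [0.6143 0.2506 0.14  ] lip [0.4828 0.2746 0.137 ] len 0.1336274141369734 (134) yaws -10.379907004860927 -9.76854152759453 bar [0.5916 0.2556 0.125 ] [0.4953 0.2722 0.125 ]
[385.1 153. ] [335.5 140.6]
crossbar [0.5756 0.0229 0.135 ] [313.  195.2]
crossbar [0.6231 0.0158 0.135 ] [334.3 202.6]
```

View pics/crop1.png

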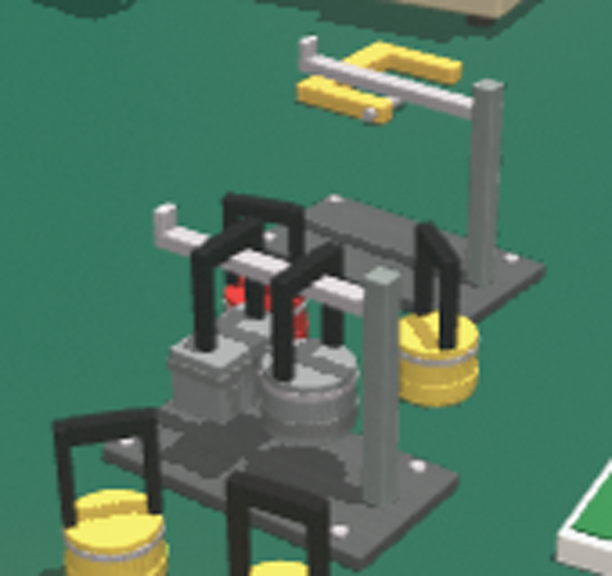

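The scene view agrees with the top view to about 2 px: full post (356,206), lip (296,188), spare post (386,154), lip (335.5,141). The handles are at (314,197) and (337,203). I'm moving above the front plug now.

```bash

python3 -m pendant '[[[0.139,0.13,0,0,0,0,1],[0.139,0.13,0,0,0,0,1],[0.139,0.13,0,0,0,0,1],[0.139,0.13,0,0,0,0,1]]]' | tail -3
python3 -m pendant '[[[0.139,0.13,0,0,0,0,1],[0.139,0.13,0,0,0,0,1],[0.139,0.13,0,0,0,0,1],[0.139,0.13,0,0,0,0,1]]]' >/dev/null
python3 -m pendant '[[[0.139,0.13,0,0,0,0,1],[0.139,0.13,0,0,0,0,1],[0.139,0.13,0,0,0,0,1],[0.139,0.13,0,0,0,0,1]]]' >/dev/null
python3 -m pendant '[[[0.137,0.128,0,0,0,-6.1,1],[0.137,0.128,0,0,0,-6.1,1],[0.137,0.128,0,0,0,-6.1,1],[0.137,0.128,0,0,0,-6.1,1],[0.137,0.128,0,0,0,-6.1,1]]]'
cat >> h.py <<'E'
def to(x,y,tipz=None,graspz=None):
    s=r.get_state();p=s["tcp_pos"];
    from scipy.spatial.transform import Rotation as Ro
    R=Ro.from_euler("xyz",s["eef_rot"],degrees=True).as_matrix()
    t=np.array([x,y,graspz+.159])
    print("t",round(s["time_s"],2),"pos",p.round(4),"rot",s["eef_rot"].round(2),"F",s["contact_force"].round(1),"w",round(s["gripper_width"],4),"gf",round(s["gripper_force"],1),"shift",(R.T@(t-p)).round(4),"q",s["joints"].round(0))
E
python3 -c "
from h import *
to(.577,.0245,graspz=.115)"
```

```text
contact_force: [-0.0, -0.1, 0.6]
gripper_width: 0.0875
gripper_force: 0.0
time_s: 1.8
tcp_pos: [0.577, 0.0204, 0.4035]
eef_rot: [179.9, 0.1, -7.6]
contact_force: [-0.3, -0.3, 0.0]
gripper_width: 0.0877
gripper_force: 0.0
t 1.8 pos [0.577  0.0204 0.4035] rot [ 1.7992e+02  8.0000e-02 -7.6000e+00] F [-0.3 -0.3  0. ] w 0.0877 gf 0.0 shift [-0.0003 -0.0043  0.1295] q [ 21.  11. -12.   0. -67.  61.]
```

```bash

python3 -m pendant '[[[0,-0.004,0.03,0,0,0,1],[0,-0.004,0.06,0,0,0,1],[0,-0.004,0.09,0,0,0,1],[0,-0.004,0.09,0,0,0,1]]]'>/dev/null
python3 - <<'E'
from h import *
to(.577,.0245,graspz=.115)
a=r.capture("scene")[130:290,250:420,::-1];b=r.capture("top")[165:325,230:400,::-1]
f=lambda i:cv2.resize(i,(400,376),interpolation=cv2.INTER_CUBIC)
cv2.imwrite("pics/near1.png",np.hstack([f(a),f(b)]))
E
```

```text
t 2.2 pos [0.574  0.0277 0.3105] rot [179.85   0.42  -7.39] F [-0.8 -0.6 -0.7] w 0.088 gf 0.0 shift [0.0036 0.0027 0.0365] q [ 22.  16. -19.  -0. -55.  60.]
```

View pics/near1.png

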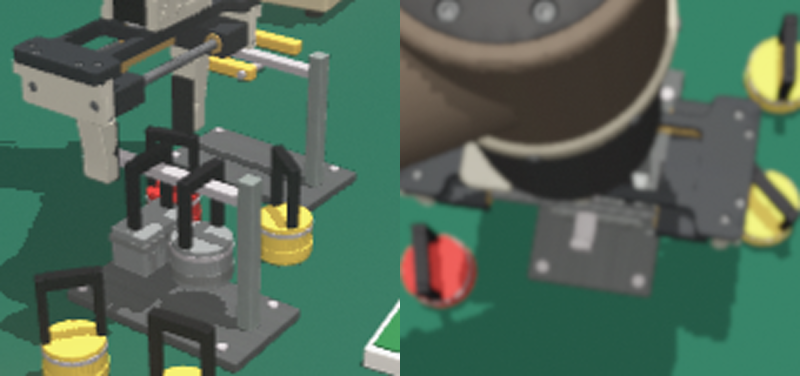

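The left view shows the fingers straddling the front handle across the hook, near tip at (100,175) and far tip at (185,120). The rear plug is clear. I lower and grip.

```bash

python3 -m pendant '[[[0.002,0.001,0.018,0,0,0,1],[0.003,0.002,0.036,0,0,0,1],[0.003,0.002,0.036,0,0,0,1],[0.003,0.002,0.036,0,0,0,1]]]'>/dev/null
python3 -c "
from h import *
to(.577,.0245,graspz=.115)"
python3 -m pendant '[[[0,0,0,0,0,0,0.3],[0,0,0,0,0,0,0],[0,0,0,0,0,0,-0.2],[0,0,0,0,0,0,-0.5],[0,0,0,0,0,0,-0.5]]]' 25 >/dev/null
python3 -m pendant '[[[0,0,0,0,0,0,-1],[0,0,0,0,0,0,-1],[0,0,0,0,0,0,-1],[0,0,0,0,0,0,-1],[0,0,0,0,0,0,-1]]]' 25 >/dev/null
python3 -c "
from h import *
to(.577,.0245,graspz=.115)"
```

```text
t 2.7 pos [0.5791 0.0257 0.2804] rot [-1.7998e+02 -1.0000e-01 -7.3200e+00] F [-0.1 -0.2  0. ] w 0.0876 gf 0.0 shift [-0.002   0.0014  0.0064] q [ 22.  18. -21.   0. -51.  61.]
t 3.7 pos [0.5786 0.0253 0.2787] rot [179.99   0.    -7.35] F [-1.4 -1.2  2.8] w 0.048 gf 25.0 shift [-0.0014  0.001   0.0047] q [ 22.  18. -21.   0. -51.  61.]
```

Gripped at 48 mm. I lift 21 mm and slide off the hook along −x.

```bash

python3 -m pendant '[[[0,0,-0.007,0,0,0,-1],[0,0,-0.014,0,0,0,-1],[0,0,-0.021,0,0,0,-1],[0,0,-0.021,0,0,0,-1],[0,0,-0.021,0,0,0,-1]]]'>/dev/null
python3 - <<'E'
from h import *
to(.577,.0245,graspz=.115)
a=r.capture("scene")[130:290,250:420,::-1]
cv2.imwrite("pics/lift1.png",cv2.resize(a,None,fx=3.4,fy=3.4,interpolation=cv2.INTER_CUBIC))
E
```

```text
t 4.2 pos [0.5786 0.0254 0.3   ] rot [-1.7997e+02 -3.0000e-02 -7.3600e+00] F [-1.  -0.2 -2.4] w 0.0478 gf 25.0 shift [-0.0015  0.0011  0.026 ] q [ 22.  17. -20.  -0. -54.  61.]
```

View pics/lift1.png

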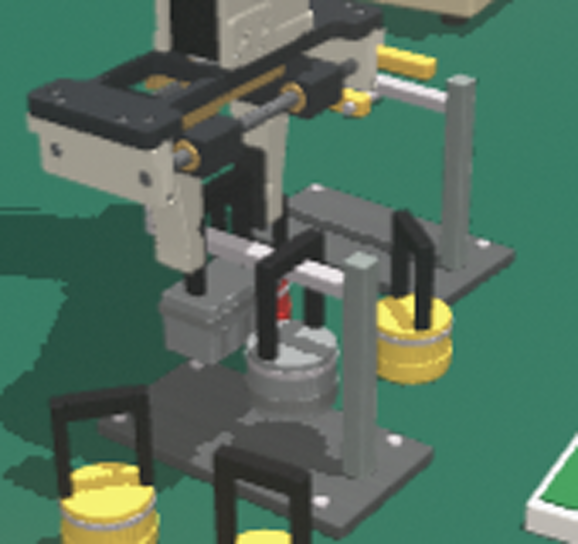

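Plug lifted level, at about (205,310) in the crop, with the bar clear of the lip. I slide it out.

```bash

python3 -m pendant '[[[-0.015,0,0,0,0,0,-1],[-0.03,0,0,0,0,0,-1],[-0.045,0,0,0,0,0,-1],[-0.06,0,0,0,0,0,-1],[-0.075,0,0,0,0,0,-1]]]'|grep force
python3 -m pendant '[[[-0.005,0,-0.01,0,0,0,-1],[-0.01,0,-0.025,0,0,0,-1],[-0.01,0,-0.04,0,0,0,-1],[-0.01,0,-0.05,0,0,0,-1],[-0.01,0,-0.05,0,0,0,-1]]]'|grep force
python3 - <<'E'
from h import *
# spare: hook yaw -10.1; end is 3 mm beyond lip centre
u=np.array([np.cos(np.radians(-10.1)),np.sin(np.radians(-10.1))]); L=np.array([.4828,.2746])
print("entry",L-.035*u,"hang",L+.042*u)
e=L-.035*u; to(*e,graspz=.19)
E
```

```text
contact_force: [0.7, -0.5, -1.5]
gripper_force: 25.0
contact_force: [-0.1, 0.9, -1.7]
gripper_force: 25.0
entry [0.44834239 0.28073784] hang [0.52414913 0.2672346 ]
t 5.25 pos [0.495  0.0364 0.3514] rot [-1.7992e+02 -1.6000e-01 -7.3400e+00] F [-0.1  0.9 -1.7] w 0.0475 gf 25.0 shift [-0.0775 -0.2363  0.0025] q [ 27.   6. -26.   0. -58.  56.]
```

```bash

python3 -m pendant '[[[-0.008,-0.024,0,0,0,0,-1],[-0.016,-0.05,0,0,0,0,-1],[-0.026,-0.08,0,0,0,0,-1],[-0.034,-0.105,0,0,0,0,-1],[-0.042,-0.13,0,0,0,0,-1]]]'|grep force
python3 -m pendant '[[[-0.01,-0.03,0,0,0,0.8,-1],[-0.02,-0.06,0,0,0,1.6,-1],[-0.03,-0.09,0,0,0,2.7,-1],[-0.0355,-0.106,0,0,0,2.7,-1],[-0.0355,-0.106,0,0,0,2.7,-1]]]'|grep force
python3 -c "
from h import *
to(.4483,.2807,graspz=.141)"
```

```text
contact_force: [1.7, -0.3, -1.2]
gripper_force: 25.0
contact_force: [-0.4, -0.8, -1.4]
gripper_force: 25.0
t 6.25 pos [0.4474 0.282  0.3489] rot [ 1.7995e+02  3.0000e-02 -9.9200e+00] F [-0.4 -0.8 -1.4] w 0.0475 gf 25.0 shift [0.0011 0.0011 0.0489] q [ 53.   9. -22.  -0. -58.  27.]
```

```bash

python3 -m pendant '[[[0,0,0.015,0,0,0,-1],[0,0.001,0.03,0,0,0.2,-1],[0,0.001,0.045,0,0,0.2,-1],[0,0.001,0.048,0,0,0.2,-1],[0,0.001,0.048,0,0,0.2,-1]]]'|grep force
python3 - <<'E'
from h import *
to(.4483,.2807,graspz=.141)
a=r.capture("scene")[80:240,250:420,::-1];b=r.capture("top")[185:345,70:240,::-1]
f=lambda i:cv2.resize(i,(400,376),interpolation=cv2.INTER_CUBIC)
cv2.imwrite("pics/entry.png",np.hstack([f(a),f(b)]))
E
```

```text
contact_force: [0.3, 0.2, -0.8]
gripper_force: 25.0
t 6.75 pos [0.4476 0.2786 0.3012] rot [ 1.7991e+02  4.0000e-02 -1.0280e+01] F [ 0.3  0.2 -0.8] w 0.0481 gf 25.0 shift [ 0.0003 -0.0022  0.0012] q [ 53.  12. -26.   0. -52.  26.]
```

View pics/entry.png

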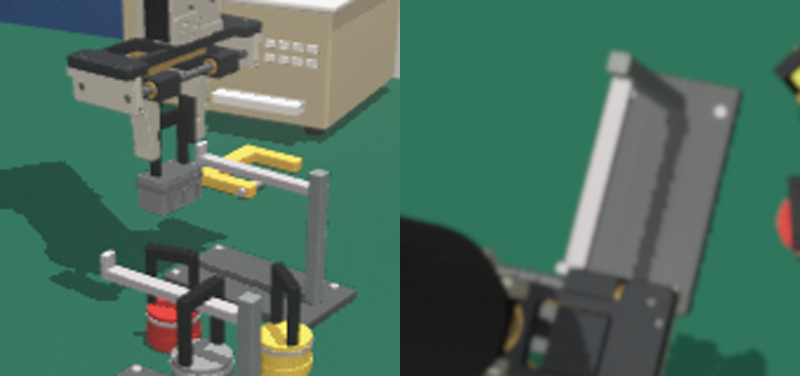

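The plug is lined up just short of the spare hook's lip: left view, handle at (182,125) and lip at (203,150). I slide it in, then lower.

```bash

python3 -m pendant '[[[0.01,-0.001,0,0,0,0,-1],[0.022,-0.001,0,0,0,0,-1],[0.034,-0.001,0,0,0,0,-1],[0.045,-0.001,0,0,0,0,-1]]]'|grep force
python3 -m pendant '[[[0.01,0,0,0,0,0,-1],[0.02,0,0,0,0,0,-1],[0.031,0,0,0,0,0,-1],[0.031,0,0,0,0,0,-1]]]'|grep force
python3 - <<'E'
from h import *
to(.5241,.2672,graspz=.1205)
a=r.capture("scene")[80:240,250:420,::-1]
cv2.imwrite("pics/in.png",cv2.resize(a,(560,527),interpolation=cv2.INTER_CUBIC))
E
```

```text
contact_force: [-0.1, -0.6, -2.2]
gripper_force: 25.0
contact_force: [0.5, 0.1, -1.3]
gripper_force: 25.0
t 7.65 pos [0.5237 0.2665 0.3014] rot [ 1.7999e+02 -1.0000e-02 -1.0300e+01] F [ 0.5  0.1 -1.3] w 0.0478 gf 25.0 shift [ 0.0002 -0.0008  0.0219] q [ 46.  17. -18.   0. -54.  34.]
```

View pics/in.png

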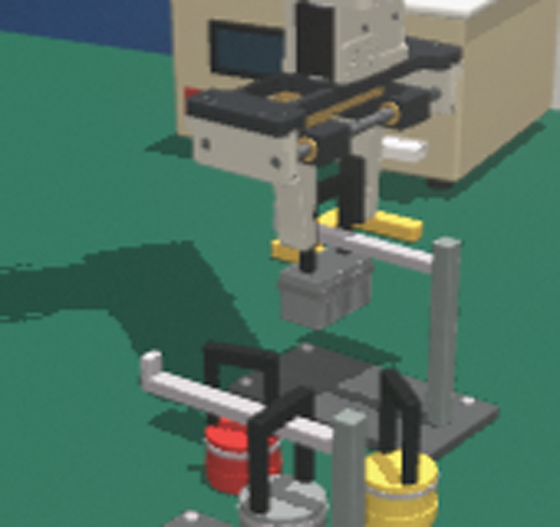

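The hook now passes through the handle: bar at (370,245), plug at (325,290). I lower in small steps, watching the force.

```bash

python3 -m pendant '[[[0,0,0.008,0,0,0,-1],[0,0,0.015,0,0,0,-1],[0,0,0.019,0,0,0,-1],[0,0,0.0205,0,0,0,-1],[0,0,0.0205,0,0,0,-1]]]'|grep -E "force|pos"
python3 -m pendant '[[[0,0,0.001,0,0,0,-1],[0,0,0.001,0,0,0,-1]]]'|grep -E "force|pos"
```

```text
tcp_pos: [0.5222, 0.2668, 0.2808]
contact_force: [0.1, -0.0, -2.3]
gripper_force: 25.0
tcp_pos: [0.5224, 0.2668, 0.2803]
contact_force: [-1.0, 0.3, -1.5]
gripper_force: 25.0
```

```bash

python3 -m pendant '[[[0,0,0.001,0,0,0,-1],[0,0,0.0015,0,0,0,-1],[0,0,0.0015,0,0,0,-1]]]'|grep -E "force|pos"
python3 -m pendant '[[[0,0,0.0005,0,0,0,-1],[0,0,0.001,0,0,0,-1],[0,0,0.001,0,0,0,-1]]]'|grep -E "force|pos"
```

```text
tcp_pos: [0.5224, 0.2667, 0.2788]
contact_force: [0.2, 0.3, -0.0]
gripper_force: 25.0
tcp_pos: [0.5224, 0.2667, 0.2787]
contact_force: [-3.6, -1.5, 7.9]
gripper_force: 25.0
```

It is seated (8 N). I open, rise and look.

```bash

python3 -m pendant '[[[0,0,-0.0007,0,0,0,-0.1],[0,0,-0.0007,0,0,0,0.2],[0,0,-0.0007,0,0,0,0.6],[0,0,-0.0007,0,0,0,1],[0,0,-0.0007,0,0,0,1]]]'|grep -E "force|width"
python3 -m pendant '[[[0,0,0,0,0,0,1],[0,0,-0.02,0,0,0,1],[0,0,-0.05,0,0,0,1],[0,0,-0.09,0,0,0,1],[0,0,-0.13,0,0,0,1]]]'|grep -E "force|width"
python3 - <<'E'
from h import *
a=r.capture("scene")[80:240,250:420,::-1]; b=r.capture("top")[165:325,180:350,::-1]
f=lambda i:cv2.resize(i,(400,376),interpolation=cv2.INTER_CUBIC)
cv2.imwrite("pics/hung.png",np.hstack([f(a),f(b)]))
u=np.array([np.cos(np.radians(-7.35)),np.sin(np.radians(-7.35))])
L=np.array([.5316,.0315]); t=L+.094*u; print(t, L+.0465*u); to(*t,graspz=.24)
E
```

```text
contact_force: [0.3, -0.2, 0.2]
gripper_width: 0.0715
gripper_force: 0.0
contact_force: [1.3, 0.4, 0.1]
gripper_width: 0.0878
gripper_force: 0.0
[0.62482762 0.01947457] [0.57771792 0.02555125]
t 10.1 pos [0.5236 0.2673 0.4147] rot [-179.59   -0.41  -10.21] F [ 0.9  0.3 -0.6] w 0.0872 gf 0.0 shift [0.1435 0.2261 0.0151] q [ 46.  12. -10.   0. -67.  34.]
```

View pics/hung.png

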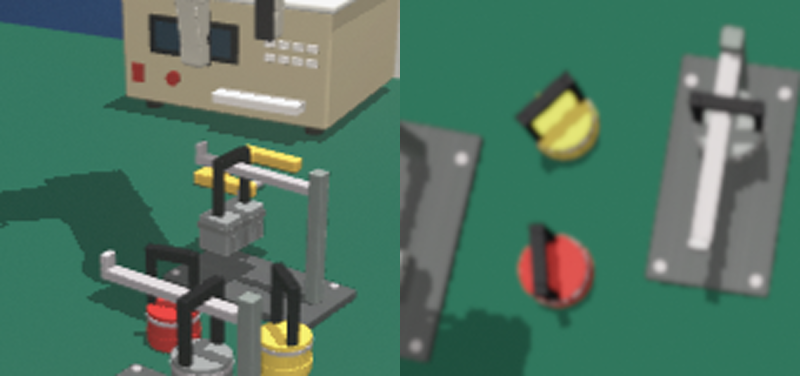

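The box plug hangs on the spare hook (left view, 235,200). The round one remains on the other hook, its crossbar at (727,100) in the right view. I go over it.

```bash

python3 -m pendant '[[[0.072,0.114,0,0,0,0,1],[0.072,0.114,0,0,0,0,1],[0.072,0.114,0,0,0,0,1]]]'|grep -E "force"
python3 -m pendant '[[[0.0715,0.114,0,0,0,-2.9,1],[0.0715,0.114,0,0,0,-2.9,1],[0.0715,0.114,0,0,0,-2.9,1],[0.0715,0.114,0,0,0,-2.9,1],[0.0715,0.114,0,0,0,-2.9,1]]]'|grep -E "force"
python3 -c "
from h import *
to(.6245,.0185,graspz=.1205)"
```

```text
contact_force: [0.4, 0.4, -0.1]
gripper_force: 0.0
contact_force: [0.4, -0.0, -0.6]
gripper_force: 0.0
t 10.9 pos [0.6232 0.0158 0.4078] rot [ 1.7999e+02  4.0000e-02 -7.4800e+00] F [ 0.4 -0.  -0.6] w 0.0876 gf 0.0 shift [ 0.0011 -0.0028  0.1283] q [ 19.  16.  -6.  -0. -68.  63.]
```

```bash

python3 -m pendant '[[[0.001,-0.003,0.03,0,0,0,1],[0.001,-0.003,0.06,0,0,0,1],[0.001,-0.003,0.085,0,0,0,1],[0.001,-0.003,0.1,0,0,0,1],[0.001,-0.003,0.1,0,0,0,1]]]'|grep -E "force"
python3 -c "
from h import *
to(.6245,.0185,graspz=.1205)"
python3 -m pendant '[[[0,0,0.01,0,0,0,1],[0,0,0.02,0,0,0,1],[0,0,0.027,0,0,0,1],[0,0,0.027,0,0,0,1]]]'|grep -E "force"
python3 -m pendant '[[[0,0,0.027,0,0,0,0.3],[0,0,0.027,0,0,0,0],[0,0,0.027,0,0,0,-0.2],[0,0,0.027,0,0,0,-0.5],[0,0,0.027,0,0,0,-0.5]]]' 25 >/dev/null
python3 -c "
from h import *
to(.6245,.0185,graspz=.1205)"
```

```text
contact_force: [0.9, -0.5, 0.4]
gripper_force: 0.0
t 11.4 pos [0.6233 0.0208 0.3059] rot [179.92   0.24  -7.28] F [ 0.9 -0.5  0.4] w 0.0876 gf 0.0 shift [0.0016 0.0021 0.0264] q [ 20.  20. -13.  -0. -57.  63.]
contact_force: [-0.0, -0.3, -0.4]
gripper_force: 0.0
t 12.3 pos [0.6248 0.0197 0.2556] rot [-1.7997e+02 -9.0000e-02 -7.3400e+00] F [-0.3 -2.4  0.9] w 0.053 gf 0.7 shift [-0.0001  0.0012 -0.0239] q [ 20.  23. -16.   0. -50.  63.]
```

I carried the 27 mm descent over into the gripping call by mistake, so the tool is that much too low. There was no contact force. I reopen, rise and grip at the right height.

```bash

python3 -m pendant '[[[0,0,0,0,0,0,0.5],[0,0,0,0,0,0,0.5],[0,0,-0.012,0,0,0,0.5],[0,0.001,-0.024,0,0,0,0.5],[0,0.001,-0.024,0,0,0,0.5]]]'|grep -E "force"
python3 -m pendant '[[[0,0,0,0,0,0,0.2],[0,0,0,0,0,0,0],[0,0,0,0,0,0,-0.3],[0,0,0,0,0,0,-0.6],[0,0,0,0,0,0,-1]]]' 25 >/dev/null
python3 -m pendant '[[[0,0,0,0,0,0,-1],[0,0,0,0,0,0,-1],[0,0,0,0,0,0,-1]]]' >/dev/null
python3 - <<'E'
from h import *
to(.6245,.0185,graspz=.1205)
a=r.capture("scene")[130:290,250:420,::-1]
cv2.imwrite("pics/grip2.png",cv2.resize(a,(560,527),interpolation=cv2.INTER_CUBIC))
E
```

```text
contact_force: [-0.0, 0.3, 0.6]
gripper_force: 0.0
t 13.6 pos [0.6242 0.0187 0.2781] rot [ 1.7999e+02  2.0000e-02 -7.3600e+00] F [ 0.4 -0.  -0.7] w 0.0476 gf 24.9 shift [ 0.0003  0.0001 -0.0014] q [ 20.  22. -15.  -0. -53.  63.]
```

View pics/grip2.png

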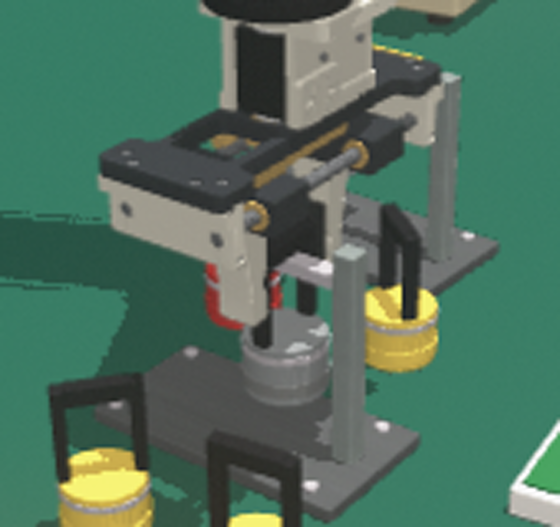

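Gripped at 48 mm, finger on the handle side at (245,290) in the crop; body round and level. I lift 21 mm and slide out.

```bash

python3 -m pendant '[[[0,0,-0.007,0,0,0,-1],[0,0,-0.014,0,0,0,-1],[0,0,-0.021,0,0,0,-1],[0,0,-0.021,0,0,0,-1]]]'|grep -E "force|pos"
python3 -m pendant '[[[-0.012,0,0,0,0,0,-1],[-0.026,0,0,0,0,0,-1],[-0.04,0,0,0,0,0,-1],[-0.054,0,0,0,0,0,-1],[-0.068,0,0,0,0,0,-1]]]'|grep -E "force|pos"
python3 -m pendant '[[[-0.012,0,0,0,0,0,-1],[-0.026,0,0,0,0,0,-1],[-0.04,0,0,0,0,0,-1],[-0.054,0,0,0,0,0,-1],[-0.065,0,0,0,0,0,-1]]]'|grep -E "force|pos"
python3 -m pendant '[[[0,0,0,0,0,0,-1],[0,0,-0.02,0,0,0,-1],[0,0,-0.04,0,0,0,-1],[0,0,-0.055,0,0,0,-1],[0,0,-0.055,0,0,0,-1]]]'|grep -E "force|pos"
python3 -c "
from h import *
to(.580,-.270,graspz=.1945)"
```

```text
tcp_pos: [0.6248, 0.0188, 0.3011]
contact_force: [0.1, 1.4, -1.5]
gripper_force: 24.9
tcp_pos: [0.5555, 0.0274, 0.2991]
contact_force: [-0.1, -0.7, -1.6]
gripper_force: 24.9
tcp_pos: [0.491, 0.0358, 0.2994]
contact_force: [0.2, -0.6, -3.0]
gripper_force: 24.9
tcp_pos: [0.4933, 0.036, 0.3564]
contact_force: [-0.4, 0.5, -2.2]
gripper_force: 24.9
t 15.55 pos [0.4933 0.036  0.3564] rot [-179.89   -0.22   -7.33] F [-0.4  0.5 -2.2] w 0.0479 gf 24.9 shift [0.1251 0.2924 0.0029] q [ 27.   6. -26.   0. -58.  56.]
```

```bash

python3 -m pendant '[[[0.01,0.023,0,0,0,0,-1],[0.022,0.05,0,0,0,0,-1],[0.036,0.08,0,0,0,0,-1],[0.05,0.11,0,0,0,0,-1],[0.064,0.14,0,0,0,0,-1]]]'|grep -E "force|pos"
python3 -m pendant '[[[0.014,0.03,0,0,0,0,-1],[0.028,0.06,0,0,0,0,-1],[0.042,0.09,0,0,0,0,-1],[0.056,0.12,0,0,0,0,-1],[0.066,0.142,0,0,0,0,-1]]]'|grep -E "force|pos"
python3 -m pendant '[[[0.005,0.014,0,0,0,0,-1],[0.005,0.014,0,0,0,0,-1],[0.005,0.014,0,0,0,0,-1],[0.005,0.014,0.02,0,0,0,-1],[0.005,0.014,0.04,0,0,0,-1]]]'|grep -E "force|pos"
python3 -c "
from h import *
to(.589,-.275,graspz=.0838)"
```

```text
tcp_pos: [0.5381, -0.1126, 0.3532]
contact_force: [-0.3, 0.5, -1.5]
gripper_force: 24.9
tcp_pos: [0.5856, -0.2625, 0.3526]
contact_force: [0.6, 0.5, -1.8]
gripper_force: 24.9
tcp_pos: [0.5884, -0.274, 0.3146]
contact_force: [0.5, 0.4, -2.5]
gripper_force: 24.9
t 17.05 pos [ 0.5884 -0.274   0.3146] rot [-1.7999e+02 -1.1000e-01 -7.3000e+00] F [ 0.5  0.4 -2.5] w 0.0478 gf 24.9 shift [0.0006 0.0009 0.0718] q [ -8.  22. -10.  -0. -58.  91.]
```

```bash

python3 -m pendant '[[[0,0,0.02,0,0,0,-1],[0,0,0.04,0,0,0,-1],[0,0,0.055,0,0,0,-1],[0,0,0.067,0,0,0,-1],[0,0,0.067,0,0,0,-1]]]'|grep -E "force|pos"
python3 -m pendant '[[[0,0,0.001,0,0,0,-1],[0,0,0.002,0,0,0,-1],[0,0,0.002,0,0,0,-1]]]'|grep -E "force|pos"
python3 -m pendant '[[[0,0,0.001,0,0,0,-1],[0,0,0.001,0,0,0,-1]]]'|grep -E "force|pos"
```

```text
tcp_pos: [0.5878, -0.2742, 0.2457]
contact_force: [0.0, 0.6, -1.6]
gripper_force: 24.9
tcp_pos: [0.5886, -0.2751, 0.2461]
contact_force: [0.1, -0.2, -2.0]
gripper_force: 24.9
tcp_pos: [0.5884, -0.2752, 0.2446]
contact_force: [0.0, -0.2, -2.8]
gripper_force: 24.9
```

```bash

python3 -m pendant '[[[0,0,0.001,0,0,0,-1],[0,0,0.001,0,0,0,-1]]]'|grep -E "force|pos"
python3 -m pendant '[[[0,0,0.0007,0,0,0,-1],[0,0,0.0007,0,0,0,-1]]]'|grep -E "force|pos"
```

```text
tcp_pos: [0.5885, -0.2752, 0.2435]
contact_force: [0.5, -0.4, -1.4]
gripper_force: 24.9
tcp_pos: [0.5887, -0.2752, 0.2434]
contact_force: [-0.4, 2.2, 4.6]
gripper_force: 24.9
```

Contact with the board at the expected height. I release, rise, and check by masks.

```bash

python3 -m pendant '[[[0,0,0,0,0,0,-0.1],[0,0,0,0,0,0,0.1],[0,0,0,0,0,0,0.5],[0,0,0,0,0,0,1],[0,0,0,0,0,0,1]]]'|grep -E "force|width"
python3 -m pendant '[[[0,0,0,0,0,0,1],[0,0,-0.03,0,0,0,1],[0,0,-0.07,0,0,0,1],[0,0,-0.11,0,0,0,1],[0,0,-0.15,0,0,0,1]]]'|grep -E "force|width"
python3 -m pendant '[[[-0.15,-0.15,0,0,0,0,1],[-0.15,-0.15,0,0,0,0,1],[-0.15,-0.15,0,0,0,0,1],[-0.15,-0.15,0,0,0,0,1],[-0.15,-0.15,0,0,0,0,1]]]'|grep -E "force|pos"
python3 - <<'E'
from h import *
for n in("top","scene"):
    im=r.capture(n)[:,:,::-1].copy();cv2.imwrite(f"pics/{n}_end.png",im)
    # expected pixels of an upright plug at the released place
    c=np.array([.5887,-.2752]);v=np.array([.128,.992])
    for nm,X in dict(foot=[*c,.008],bartop=[*c,.1],barL=[*(c+.02*v),.095],barR=[*(c-.02*v),.095],rimfront=[*(c+[-.022,0]),.02]).items():
        u=pix(n,X).round().astype(int);print(n,nm,u,im[u[1],u[0]])
    hsv=cv2.cvtColor(im,cv2.COLOR_BGR2HSV); u=pix(n,[*c,.05]).astype(int)
    for nm,m in dict(black=cv2.inRange(im,(0,0,0),(55,55,55)),grey=cv2.inRange(hsv,(0,0,80),(180,60,200))).items():
        w=np.zeros_like(m);s=np.s_[u[1]-60:u[1]+60,u[0]-60:u[0]+60];w[s]=m[s]
        k=max(cv2.findContours(w,0,2)[0],key=cv2.contourArea);print(n,nm,"bbox",cv2.boundingRect(k),"rect",cv2.minAreaRect(k))
p=r.get_state();print(p["time_s"],p["tcp_pos"])
E
```

```text
contact_force: [-0.1, -1.1, -0.2]
gripper_width: 0.0664
gripper_force: 0.0
contact_force: [1.1, -1.2, -0.4]
gripper_width: 0.0875
gripper_force: 0.0
tcp_pos: [0.4558, -0.1052, 0.393]
contact_force: [1.1, 0.6, 0.9]
gripper_force: 0.0
top foot [492 248] [84 85 86]
top bartop [509 238] [80 81 82]
top barL [495 237] [82 83 83]
top barR [521 241] [81 82 83]
top rimfront [495 260] [86 86 87]
top black bbox (514, 286, 26, 18) rect ((526.5, 294.5), (17.0, 25.0), 90.0)
top grey bbox (439, 209, 120, 95) rect ((498.5, 256.0), (118.99998474121094, 93.99998474121094), -0.0)
scene foot [219 356] [118 121 132]
scene bartop [210 307] [54 56 67]
scene barL [221 303] [47 50 60]
scene barR [199 318] [43 48 63]
scene rimfront [206 345] [42 51 76]
scene black bbox (268, 274, 3, 2) rect ((269.0, 274.5), (1.0, 2.0), 90.0)
scene grey bbox (200, 327, 36, 40) rect ((217.65383911132812, 346.7691955566406), (39.0271110534668, 33.535858154296875), 78.69007110595703)
20.05 [ 0.45776234 -0.10607205  0.39346534]
```

The scene camera agrees with an upright plug on the board: the black bar is at the expected pixels and the grey body bbox is (200,327,36,40). The arm hides the top view, so I move it aside and check the black handle there, and the box plug too.

```bash

python3 -m pendant '[[[0,-0.2,0,0,0,0,1],[0,-0.2,0,0,0,0,1],[0,-0.2,0,0,0,0,1],[0,-0.2,0,0,0,0,1],[0,-0.2,0,0,0,0,1]]]'|grep -E "force|pos"
python3 - <<'E'
from h import *
im=r.capture("top")[:,:,::-1].copy()
def blob(n,im,c,z,v,h=45):
    u=pix(n,[*c,z]).astype(int)
    m=cv2.inRange(im,(0,0,0),(62,62,68))
    w=np.zeros_like(m);s=np.s_[u[1]-h:u[1]+h,u[0]-h:u[0]+h];w[s]=m[s]
    k=max(cv2.findContours(w,0,2)[0],key=cv2.contourArea)
    print(n,"black",cv2.boundingRect(k),cv2.minAreaRect(k),"expected bar ends",pix(n,[*(np.array(c)+.024*np.array(v)),z]).round(),pix(n,[*(np.array(c)-.024*np.array(v)),z]).round())
blob("top",im,(.5887,-.2752),.1,(.128,.992))
hsv=cv2.cvtColor(im,cv2.COLOR_BGR2HSV);g=cv2.inRange(hsv,(0,0,90),(180,60,200));u=pix("top",[.5887,-.2752,.03]).astype(int)
w=np.zeros_like(g);s=np.s_[u[1]-30:u[1]+30,u[0]-30:u[0]+30];w[s]=g[s];k=max(cv2.findContours(w,0,2)[0],key=cv2.contourArea);print("grey",cv2.boundingRect(k),"expected centre",pix("top",[.5887,-.2752,.044]))
sc=r.capture("scene")[:,:,::-1].copy()
for c in((.523,.267,.130),(.523,.267,.065)):
    u=pix("scene",c).round().astype(int);print("hung",u,sc[u[1],u[0]])
E
```

```text
tcp_pos: [0.4864, 0.0954, 0.3924]
contact_force: [-0.8, -1.1, 0.0]
gripper_force: 0.0
top black (484, 236, 38, 13) ((502.5953674316406, 241.8643035888672), (36.73898696899414, 9.938810348510742), 8.530765533447266) expected bar ends [493. 236.] [525. 241.]
grey (480, 232, 31, 30) expected centre [498.58468351 244.75612191]
hung [350 148] [45 48 46]
hung [350 175] [109 110 109]
```

```bash
python3 -c "
from plant import r
print(r.close_job())"
```

```text
the job is handed in; nothing more can be done
None
```

I hung the rectangular plug on the spare hook, then stood the round plug upright with its whole foot near the middle of the orange board. Camera checks agreed with both, and I handed the job in after about 21 s with the arm clear.

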